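# Find the spacer's blind hole on the feeler pin and hold it hole-up

## Task

The white spacer lying on the bench is blind: only one of its two like-looking ends has the deep hole, the other just a shallow recess. Pick it up, feel for the deep hole by slipping that end well onto the brass pin of the gauge (at least 20 mm, without ramming it), then draw it off, turn the spacer so that the hole faces straight up, and finish holding it in the gripper like that, still, with its middle at least 15 cm above the bench and clear of everything. Leave all the other things on the bench where they are.

Things in the scene. Friction and masses are not known exactly. Their poses are not given: they have to be found in the camera images.
- spacer: White plastic square block, 36 x 36 x 60 mm, 50 to 105 g, lying on a long side, pointing any way. Origin at its middle (18 mm above the bench at the start). Its x axis runs along its length, out of the end with the deep hole: round, 20 mm across, 40 mm deep, centred. The -x end has a recess of the same width but only 4 mm deep; both look like dark round holes.
- hole_mouth (a point): Centre of the mouth of the spacer's deep hole, on its axis in the end face, 30 mm from the spacer's origin along its x axis; axes as the spacer's.
- gauge: Gauge fixed to the bench, place varies: a level brass pin, 10 mm in diameter, axis 70 mm above the bench, sticks out 50 mm from an upright post (30 wide, 16 thick, top at 84 mm) on a foot 12 mm high, 80 wide, 40 to 130 mm behind the pin's tip. Origin on the bench below the pin's tip; its x axis runs level from tip to post, so the pin points along -x, roughly to the robot.
- pin_tip (a point): Centre of the free end of the gauge's brass pin, 70 mm above the bench; axes as the gauge's.
- notes: Bystander: yellow block of note paper, 76 x 76 x 15 mm, origin at the centre of its underside.
- tin: Bystander: round steel tin, 56 mm across, 30 mm high, origin at the centre of its underside.
- screwdriver: Bystander: screwdriver with a yellow handle lying at the left, origin near its middle on the underside.
- meter: Bystander: red multimeter lying flat, 150 x 78 x 38 mm (45 mm with its dial), origin at the centre of its underside.
- tub: Bystander: clear plastic tub, 150 x 110 x 50 mm, open on top, at the right; origin at the centre of its underside.
- capacitor: Bystander: blue cylinder 22 mm across and 30 mm high standing in the tub, origin at the centre of its underside.
Mind the look-alikes: they are no part of the job. Of the things shaped like the spacer, the white one is meant.

How it is judged:
By the outcome, as a careful person would: the job done as asked, in the order asked, and still so for the second after the job is handed in, while the arm keeps its last pose, push and grip.
It also fails if it takes over 48 s, if anything falls off the work surface, if the arm or the gripper's body presses on something with over 40 N, if the wrist force passes 120 N, or if a joint passes its speed limit or range.

## Robot

A 6-joint arm with a two-finger parallel gripper is mounted at the origin on the work surface. World frame = base frame: x ahead of the robot, y to its left, z up, the work surface at z = 0. Lengths are in m, angles in rad, forces in N, time in s.
With the tool pointing down it reaches from about 0.3 to 0.825 m from the base axis. Payload 5.4 kg.
Tool frame: the origin (TCP) lies at the very end of the fingers, on their centre line; the grasp point (between the pads) lies 19 mm behind it (r.grip_depth is the distance from the TCP to the grasp point, in m); z points along the fingers, y is the direction in which the jaws open and shut (so a half turn about z gives the same grasp; the last joint's range is limited). The gripper opens to 92 mm and grips with 3 to 60 N. Pads are 20 mm wide; open, the fingers measure 128 mm over their backs; the gripper's body (75 mm by 189 mm) begins 69 mm behind the grasp point.
Start: joints at [0.897, 0.158, 1.597, -0, 1.386, -0.21], TCP at [0.257, 0.514, 0.215] pointing down, gripper open.
Joint ranges: [-2.91, 2.91], [-0.94, 2.29], [0.18, 2.7], [-1.29, 4.43], [0.17, 2.64], [-3, 3]. Speed limits (rad/s): [2.57, 2.57, 3.14, 3.14, 3.14, 3.14].

## Interface

Orientations are given as a 3x3 rotation matrix whose columns are the frame's x, y, z axes.
In Python, from workcell import r, open_gripper, clamp, telemetry, optics, models gives the robot as it stands. Calls block until the motion is done:
- r.move_pose(position, orientation): joint-space move of the TCP to a pose.
- r.move_straight(position, vel=0.15, attitude=None): straight line of the TCP; attitude=None keeps the orientation; vel is the mean speed in m/s.
- r.goto_joints(angles): joint-space move.
- open_gripper() and clamp(): open the fingers fully, or close them until they stop; the grip force is fixed at half the most.
- r.sleep(seconds).
- r.solve_ik(position, orientation): joint angles nearest the present ones, or None.
- telemetry.sense(): the state.
- optics.camera(name): name is "scene" or "side" or "wrist"; returns a dict with "img" (384x512x3 uint8, blue, green, red), "K" (3x3 intrinsics, pixels), "eye" and "rotation" of the camera in the world. Camera axes: x right, y down, z forward; pixel columns grow to the right and rows downward; lengths in m; the calibration is good to about 2 mm. A picture is of the moment at which its call begins. There is no depth.
A pose or a line that the arm cannot do raises r.MotionError and nothing moves.
- r.sign_off(): hands the job in, once; it reports no verdict.
Trained networks look in a picture, given as the dict that the camera call returned (one of the last four; its "shot" number tells which), for a name from the list of things; names that differ only in an ending like _2 or _b are one class to them, and where a whole thing is asked for, a point or a joint stands for the part that bears it (a point fixed in the world has none). Each returns a list of dicts, best first, with "score" (0 to 1); they miss things now and then, are a little off and sometimes report something else, mostly with a low value. They report only what shows in the picture. A call takes as long as a camera call. They do not tell look-alikes from the thing itself.
- models.search_frame(picture, label): "box" ([left, top, right, bottom] in pixels, round what is visible of it).
- models.tip_of(picture, label): "pixel" ([column, row] in pixels: a listed point, or the origin of a listed thing).
The state is a dict: "t": time; "joint_pos": joint angles; "joint_velocities": joint speeds; "tau": joint torques, N m; "tcp_pos": TCP position; "eef_rot": TCP orientation; "wrist_force": force on the tool from outside, world axes, zero at the start; "wrist_torque": the same for the moment, N m; "finger_gap": opening from 0.0 (shut) to 1.0 (fully open).
Only numpy, scipy, OpenCV 4.12 (cv2) and the standard library are available. Lean on these libraries where they do the work, as an engineer would, in place of code of your own. Each camera call takes 0.05 s, during which the arm holds its last target.

## Working session

There is one attempt and no reset: what is moved stays moved. The work goes in short steps, each a Python script; the robot and the scene stay as the last script left them, time stands still between calls to the robot, and variables do not carry over. Pictures are saved under pics/ and viewed, and the job is handed in when it is done.

```bash
ls; mkdir -p pics; python3 - <<'E'
from workcell import r, open_gripper, clamp, telemetry, optics, models
import cv2,numpy as np,pickle
for n in ["scene","side"]:
    p=optics.camera(n); cv2.imwrite(f"pics/a_{n}.png",p["img"])
    print(n,p["K"].tolist(),p["eye"],p["rotation"].tolist())
    for l in ["spacer","gauge"]: print(l,[(d["box"],d["score"]) for d in models.search_frame(p,l)])
    for l in ["spacer","hole_mouth","pin_tip","gauge"]: print(l,[(d["pixel"],d["score"]) for d in models.tip_of(p,l)])
print(telemetry.sense())
E
```

```text
pics
scene [[348.88883381097605, 0.0, 254.68526164875115], [0.0, 348.88883381097605, 190.67210530084418], [0.0, 0.0, 1.0]] [1.14118085 0.2515901  0.69455986] [[-0.29347066975632735, 0.6605567926707655, -0.6910424658798358], [0.9558076193426545, 0.21599289201556698, -0.19944639732338829], [0.017514588185278037, -0.7190353219802648, -0.6947527941256784]]
spacer [([167.7, 170.0, 187.2, 190.2], 0.61), ([133.5, 151.8, 157.4, 171.0], 0.57), ([154.4, 129.1, 176.9, 152.2], 0.51)]
gauge [([186.1, 219.4, 231.7, 284.2], 0.87)]
spacer [([175.8, 179.8], 0.76), ([169.8, 139.8], 0.7), ([146.2, 157.4], 0.64)]
hole_mouth [([167.9, 173.8], 0.89), ([143.1, 168.5], 0.76), ([176.8, 140.8], 0.6)]
pin_tip [([227.9, 217.7], 0.86), ([381.0, 289.0], 0.17)]
gauge [([228.5, 236.7], 0.85)]
side [[357.9322473441045, 0.0, 245.46611508294933], [0.0, 357.9322473441045, 191.4455129713037], [0.0, 0.0, 1.0]] [ 0.36990821 -0.8582658   0.70195055] [[0.9828685445071135, -0.11434127266223813, 0.14455275017947034], [-0.18365662627805987, -0.5417203518837371, 0.8202495376281057], [-0.015481209340025384, -0.8327455395983456, 
[... 592 characters left out ...]
083e-05,
        1.38617220e+00, -2.10069197e-01]), 'joint_velocities': array([ 0.00062704,  0.00041301,  0.00139864,  0.00070239,  0.00030902,
       -0.00311522]), 'tau': array([ 1.31248631e-03, -3.85470021e+01, -3.22309470e+01,  7.04917568e-02,
        3.05928465e-02, -2.63960425e-05]), 'tcp_pos': array([0.25721564, 0.51425189, 0.21461882]), 'eef_rot': array([[-8.94359091e-01,  4.47349769e-01,  1.55988704e-05],
       [ 4.47349769e-01,  8.94359090e-01,  5.21241043e-05],
       [ 9.36671445e-06,  5.35958176e-05, -9.99999999e-01]]), 'wrist_force': array([ 0.00433685, -0.99591447,  0.65382371]), 'wrist_torque': array([ 0.03117893, -0.05278776, -0.05248878]), 'finger_gap': 1.0010998895186372}
```

View pics/a_scene.png

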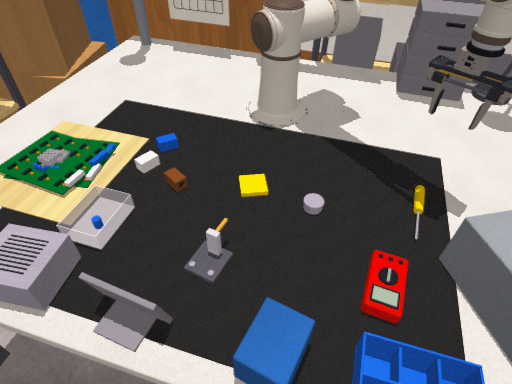

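View pics/a_side.png

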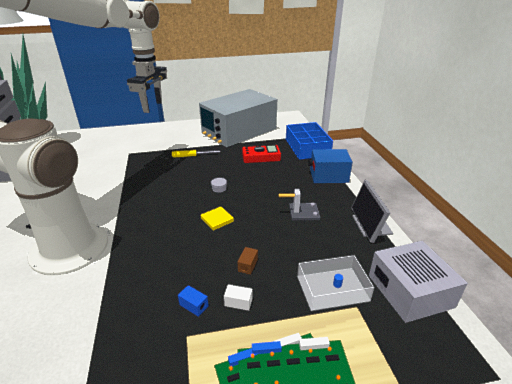

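The white spacer is at about (147,161) in scene and (239,297) in side, with blue and brown look-alikes beside it. The pin tip is at (228,218) in scene and (280,196) in side. I'll triangulate these and look closer with the wrist camera.

```bash
cat > h.py <<'E'
from workcell import r, open_gripper, clamp, telemetry, optics, models
import cv2,numpy as np
def ray(p,uv):
    d=np.linalg.inv(p["K"])@np.array([uv[0],uv[1],1.]); d=np.asarray(p["rotation"])@d
    return np.asarray(p["eye"]),d/np.linalg.norm(d)
def onz(p,uv,z):
    e,d=ray(p,uv); return e+d*(z-e[2])/d[2]
def proj(p,X):
    c=np.asarray(p["rotation"]).T@(np.asarray(X)-p["eye"]); q=np.asarray(p["K"])@c; return q[:2]/q[2]
def tri(obs):
    A=np.zeros((3,3));b=np.zeros(3)
    for p,uv in obs:
        e,d=ray(p,uv);M=np.eye(3)-np.outer(d,d);A+=M;b+=M@e
    return np.linalg.solve(A,b)
def down(yaw): # tool y axis at yaw
    y=np.array([np.cos(yaw),np.sin(yaw),0]);z=np.array([0,0,-1.]);return np.column_stack([np.cross(y,z),y,z])
E
python3 - <<'E'
from h import *
a=optics.camera("scene");b=optics.camera("side")
print("spacer z18",onz(a,(146.2,157.4),.018),onz(b,(239,296.6),.018),tri([(a,(146.2,157.4)),(b,(239,296.6))]))
print("others",onz(a,(175.8,179.8),.018),onz(a,(169.8,139.8),.018),onz(b,(247.1,258.9),.018),onz(b,(193.4,302.8),.018))
print("tip",onz(a,(227.9,217.7),.07),onz(b,(280.4,196.5),.07),tri([(a,(227.9,217.7)),(b,(280.4,196.5))]))
print("gauge",onz(a,(228.5,236.7),0),onz(b,(272,215.1),0))
for n,p,c in(("s",a,(147,161)),("g",a,(215,245)),("s2",b,(239,297)),("g2",b,(298,205))):
    x,y=c; cr=p["img"][y-40:y+40,x-50:x+50]; cv2.imwrite(f"pics/c_{n}.png",cv2.resize(cr,None,fx=4,fy=4,interpolation=cv2.INTER_CUBIC))
im=np.vstack([np.hstack([cv2.imread(f"pics/c_{n}.png") for n in q]) for q in(("s","g"),("s2","g2"))]);cv2.imwrite("pics/c_all.png",cv2.resize(im,(750,600)))
w=optics.camera("wrist");print(w["eye"],w["rotation"],w["K"][0])
E
```

```text
spacer z18 [ 0.43124818 -0.30245413  0.018     ] [ 0.44981224 -0.28866682  0.018     ] [ 0.44615468 -0.29463526  0.0285512 ]
others [ 0.49566708 -0.17085763  0.018     ] [ 0.32594637 -0.27616933  0.018     ] [ 0.49264458 -0.16769692  0.018     ] [ 0.34121595 -0.28559114  0.018     ]
tip [0.62832444 0.03883932 0.07      ] [0.63627205 0.02789362 0.07      ] [0.6335785  0.03619867 0.06872201]
gauge [0.63020567 0.03847189 0.        ] [0.61154962 0.02931568 0.        ]
[0.19393223 0.54660819 0.38491766] [[ 0.44665408  0.86415451  0.23181269]
 [ 0.89470477 -0.43194424 -0.11369942]
 [ 0.00187629  0.25818823 -0.96609281]] [282.33923064   0.         256.54364914]
```

View pics/c_all.png

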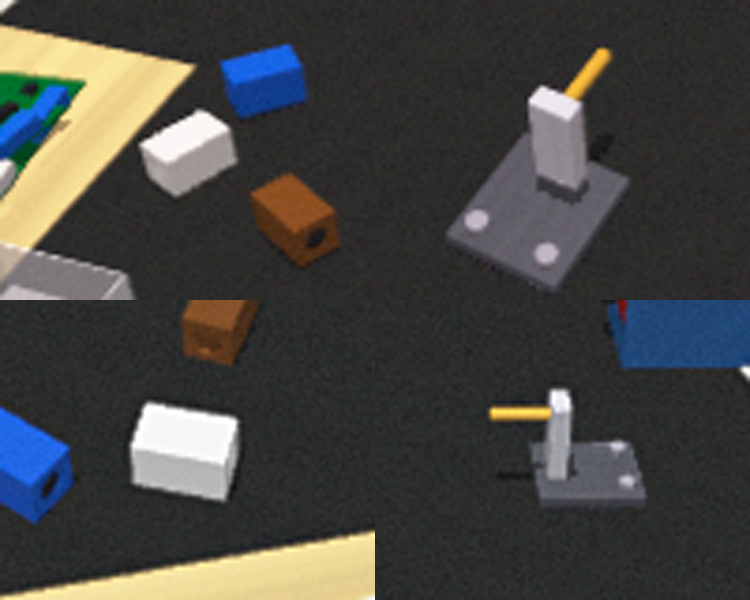

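```bash
python3 - <<'E'
from h import *
b=optics.camera("side")
A=onz(b,(225,306.3),0);B=onz(b,(249,309.8),0);th=np.arctan2(*(B-A)[[1,0]]);print(A,B,th)
C=np.array([.441,-.295,.25])
for s in(1,-1):
    print(r.solve_ik(C,down(th+s*np.pi/2)))
R=down(th+np.pi/2); q1=r.solve_ik(C,R);R2=down(th-np.pi/2);q2=r.solve_ik(C,R2)
if q1 is None or abs(q2[5])<abs(q1[5]): R=R2
r.move_pose(C,R)
w=optics.camera("wrist");cv2.imwrite("pics/w1.png",w["img"])
for l in["spacer"]:print([(d["box"],d["score"]) for d in models.search_frame(w,l)])
print("hm",[(d["pixel"],d["score"]) for d in models.tip_of(w,"hole_mouth")],[(d["pixel"],d["score"]) for d in models.tip_of(w,"spacer")])
s=telemetry.sense();print(s["t"],s["tcp_pos"],s["joint_pos"])
import pickle;pickle.dump(w,open("w1.pkl","wb"))
E
```

```text
[ 4.14146465e-01 -2.95757410e-01  1.11022302e-16] [ 0.46851618 -0.31690089  0.        ] -0.37088656811885734
[-8.17522621e-01  1.98138386e-02  1.67496233e+00 -4.44089210e-16
  1.44681648e+00 -2.01743238e+00]
[-8.17522621e-01  1.98138386e-02  1.67496233e+00 -4.44089210e-16
  1.44681648e+00  1.12416027e+00]
[([238.2, 144.0, 272.1, 190.1], 0.82), ([136.4, 151.9, 188.1, 186.9], 0.74), ([254.1, 213.0, 290.9, 261.9], 0.71)]
hm [([187.8, 172.2], 0.84), ([253.6, 150.1], 0.79), ([261.7, 250.8], 0.74)] [([271.1, 236.6], 0.86), ([163.7, 168.6], 0.82), ([253.0, 169.4], 0.76)]
4.0167 [ 0.44121114 -0.29467842  0.24998384] [-8.16820886e-01  1.98368334e-02  1.67497073e+00  3.54562240e-05
  1.44681997e+00  1.12411756e+00]
```

View pics/w1.png

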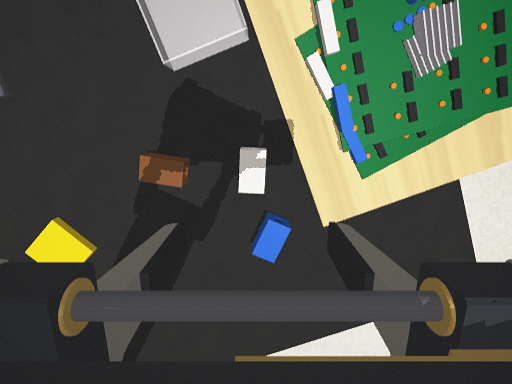

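The wrist view shows the white block at (253,170), with its long axis nearly image-vertical. Brown is at (163,169), blue at (271,237), and there's wood at the right. I'll fit a box silhouette jointly across the three views.

```bash
cat >> h.py <<'E'
from scipy.optimize import minimize
def mask_at(p,c,rad=45):
    im=p["img"]; hsv=cv2.cvtColor(im,cv2.COLOR_BGR2HSV)
    m=((hsv[...,2]>90)&(hsv[...,1]<50)).astype(np.uint8)
    n,L=cv2.connectedComponents(m); 
    return (L==L[int(c[1]),int(c[0])]).astype(np.uint8)
def box(v):
    x,y,th=v; c,s=np.cos(th),np.sin(th)
    return [[x+c*a*.03-s*b*.018,y+s*a*.03+c*b*.018,z] for a in(-1,1) for b in(-1,1) for z in(0,.036)]
def fitbox(views,v0):
    def f(v):
        e=0
        for p,m in views:
            pts=np.array([proj(p,X) for X in box(v)],np.float32)
            h=cv2.convexHull(pts); im=np.zeros(m.shape,np.uint8)
            cv2.fillConvexPoly(im,np.round(h*16).astype(np.int32),1,cv2.LINE_8,4)
            e+=1-(im&m).sum()/max(1,(im|m).sum())
        return e
    r_=min((minimize(f,np.array(v0)+[0,0,d],method="Nelder-Mead",options=dict(initial_simplex=np.array(v0)+[0,0,d]+np.array([[0,0,0],[.01,0,0],[0,.01,0],[0,0,.15]]))) for d in(-.15,0,.15)),key=lambda q:q.fun)
    return r_.x,r_.fun
E
python3 - <<'E'
from h import *
import pickle
w=pickle.load(open("w1.pkl","rb"))
a=optics.camera("scene");b=optics.camera("side")
V=[(w,mask_at(w,(253,182))),(a,mask_at(a,(147,159))),(b,mask_at(b,(239,297)))]
for p,m in V: print(m.sum(),cv2.boundingRect(m))
for q in(V,V[:1],V[1:2],V[2:]): print(fitbox(q,(.441,-.295,-.37)))
cv2.imwrite("pics/g_a.png",cv2.resize(a["img"][195:295,165:265],(600,600),interpolation=cv2.INTER_CUBIC))
E
```

```text
1244 (238, 147, 29, 47)
394 (134, 150, 26, 23)
604 (224, 284, 29, 27)
(array([ 0.44810933, -0.28889455, -0.43038016]), np.float64(0.17951208142335484))
(array([ 0.44939703, -0.28927178, -0.41294821]), np.float64(0.012698412698412653))
(array([ 0.44637512, -0.29099508, -0.46920059]), np.float64(0.03676470588235292))
(array([ 0.44724291, -0.28788554, -0.40558127]), np.float64(0.0427892234548336))
```

View pics/g_a.png

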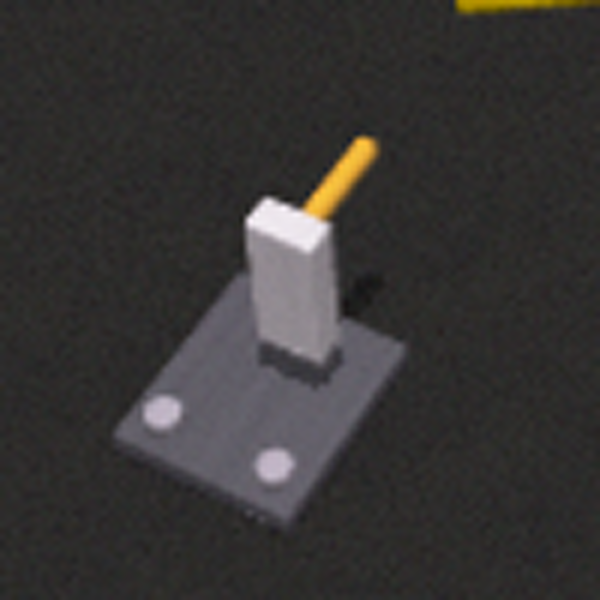

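```bash
python3 - <<'E'
from h import *
th=-.413;R=down(th-np.pi/2)
r.move_pose([.4494,-.2892,.08],R)
r.move_straight([.4494,-.2892,.004],vel=.1)
clamp()
s=telemetry.sense();print(s["t"],s["tcp_pos"],s["finger_gap"]*92,s["wrist_force"])
r.move_straight([.4494,-.2892,.16],vel=.25)
T=np.array([.545,.036,.16])
r.move_pose(T,down(-np.pi/2))
w=optics.camera("wrist");cv2.imwrite("pics/w2.png",w["img"])
s=telemetry.sense();print(s["t"],s["tcp_pos"],s["finger_gap"]*92,s["wrist_force"],s["joint_pos"])
print([(d["pixel"],d["score"]) for d in models.tip_of(w,"pin_tip")],[(d["box"],d["score"]) for d in models.search_frame(w,"gauge")])
import pickle;pickle.dump(w,open("w2.pkl","wb"))
E
```

```text
6.625 [ 0.44937376 -0.28924209  0.00399246] 35.82720760592611 [ 0.65797837 -0.40902018 -0.29593326]
8.7333 [0.5449682  0.03480559 0.15974032] 35.54530933432887 [ 0.43354253 -0.69674728 -0.15660813] [-1.57355785e-01  1.32392952e-01  1.73740063e+00 -4.02751991e-04
  1.27218005e+00  1.41528959e+00]
[([254.8, 103.1], 0.83)] [([226.5, 0.0, 316.3, 105.5], 0.69)]
```

View pics/w2.png

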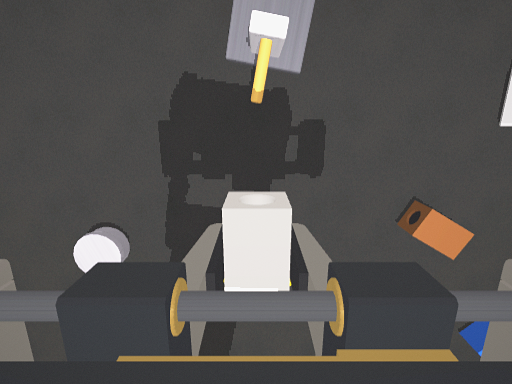

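The spacer is held square in the jaws with its hole end towards the pin. The pin tip is at about (256,101) and its root at (265,42). Next I'll get the pin's line.

```bash
python3 - <<'E'
from h import *
import pickle
w=pickle.load(open("w2.pkl","rb"))
hsv=cv2.cvtColor(w["img"],cv2.COLOR_BGR2HSV)
m=((hsv[...,0]>12)&(hsv[...,0]<35)&(hsv[...,1]>130)&(hsv[...,2]>60)); m[115:]=0;m[:,:230]=0;m[:,300:]=0
ys,xs=np.nonzero(m);print(ys.min(),ys.max())
rows=np.arange(ys.min()+4,ys.max()-4)
c=[(xs[ys==y].mean()) for y in rows];k=np.polyfit(rows,c,1);print(k)
P=[onz(w,(np.polyval(k,y),y),.0705) for y in (98,46)];print(P)
d=P[1]-P[0];print("yaw",np.arctan2(d[1],d[0]),np.linalg.norm(d))
a=optics.camera("scene");b=optics.camera("side")
oa=models.tip_of(a,"pin_tip")[0]["pixel"];ob=models.tip_of(b,"pin_tip")[0]["pixel"]
print("tip",onz(w,(255.5,100.5),.07),tri([(a,oa),(b,ob)]),tri([(a,oa),(b,ob),(w,(255.5,100.5))]),telemetry.sense()["t"],oa,ob)
cv2.imwrite("pics/w2c.png",cv2.resize(w["img"][30:120,210:310],(800,600)[::1] and (660,594),interpolation=cv2.INTER_CUBIC))
E
```

```text
39 102
[-1.72302274e-01  2.72853454e+02]
[array([0.6378881 , 0.03575328, 0.0705    ]), array([0.67891312, 0.02824979, 0.0705    ])]
yaw -0.18090086100536035 0.04170557238733494
tip [0.63585515 0.03616572 0.07      ] [0.62600884 0.0351839  0.05820665] [0.6303808  0.0361013  0.05964405] 9.0333 [227.0, 219.9] [276.5, 198.7]
```

View pics/w2c.png

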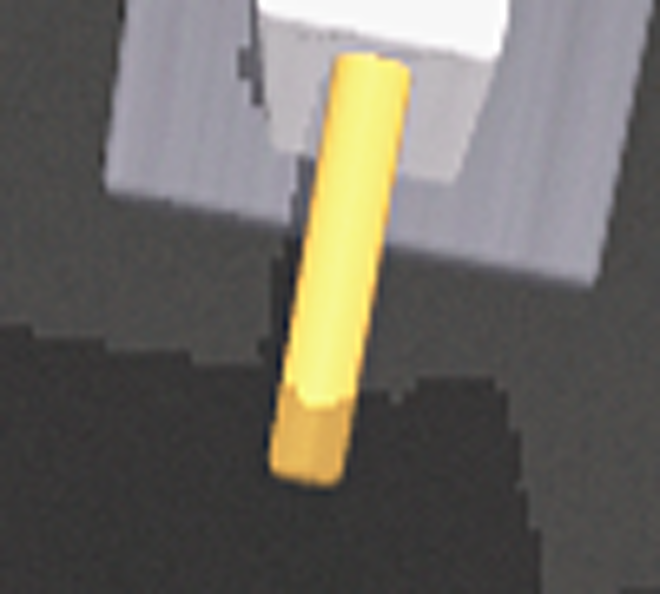

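```bash
cat >> h.py <<'E'
TIP=np.array([.636,.0362,0]);YG=-.181
D=np.array([np.cos(YG),np.sin(YG),0])
ZT=.0565
def tcp_for(depth): # front face at depth past the tip
    p=TIP+D*(depth-.030); p[2]=ZT; return p
E
python3 - <<'E'
from h import *
R=down(YG-np.pi/2)
p=tcp_for(-.020)
r.move_pose(p+[0,0,.06],R)
r.move_straight(p,vel=.12)
r.sleep(.1)
w=optics.camera("wrist");b=optics.camera("side")
s=telemetry.sense();print(s["t"],s["tcp_pos"],p,s["wrist_force"])
x,y=278,200
im=np.hstack([cv2.resize(w["img"][60:260,156:356],(395,395)),cv2.resize(b["img"][y-50:y+50,x-50:x+50],(395,395),interpolation=cv2.INTER_CUBIC)]);cv2.imwrite("pics/w3.png",im)
E
```

```text
10.2333 [0.58772519 0.04505113 0.05775431] [0.58681679 0.04520067 0.0565    ] [-0.19336361 -0.79160905 -0.62461165]
```

View pics/w3.png

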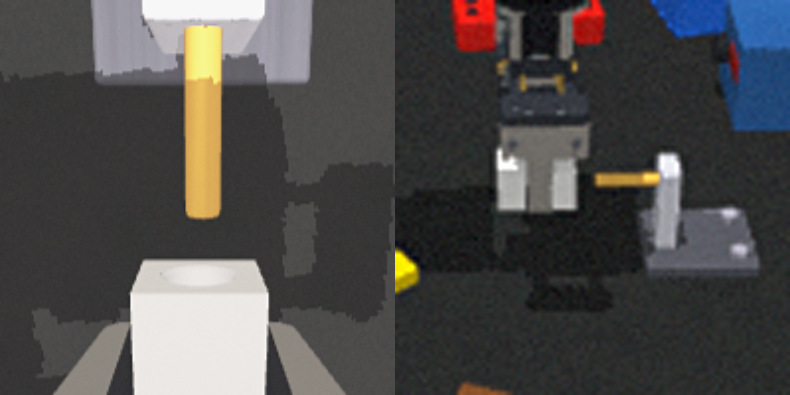

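Alignment is within about 1 mm both laterally and vertically. I'll advance in small force-checked steps.

```bash
cat >> h.py <<'E'
def feel(maxd=.027,lim=5):
    r.move_straight(tcp_for(-.006),vel=.05)
    f0=telemetry.sense()["wrist_force"]
    for dd in np.arange(-.003,maxd+.0001,.003):
        r.move_straight(tcp_for(dd),vel=.025)
        s=telemetry.sense();df=s["wrist_force"]-f0
        print(round(float(dd),4),round(s["t"],2),np.round(df,1),np.round((s["tcp_pos"]-tcp_for(dd))*1e3,1))
        if np.linalg.norm(df)>lim: return dd,False
    return maxd,True
E
python3 - <<'E'
from h import *
print(feel())
w=optics.camera("wrist");b=optics.camera("side");x,y=278,200
im=np.hstack([cv2.resize(w["img"][60:260,156:356],(395,395)),cv2.resize(b["img"][y-50:y+50,x-50:x+50],(395,395),interpolation=cv2.INTER_CUBIC)]);cv2.imwrite("pics/w4.png",im)
E
```

```text
-0.003 10.93 [ 0.  -0.1 -0.5] [ 0. -0. -0.]
0.0 11.2 [-0.1  0.1 -0.6] [ 0.2 -0.   0.1]
0.003 11.47 [-0.1  0.3 -0.1] [ 0.2 -0.1  0.1]
0.006 11.73 [-0.3  0.3  0.3] [ 0.2 -0.   0. ]
0.009 12.0 [-0.1  0.3  0.1] [ 0.2 -0.   0.1]
0.012 12.27 [-0.4  0.2 -0.6] [ 0.2 -0.   0. ]
0.015 12.53 [-0.6 -0.3  0.2] [ 0.1 -0.  -0. ]
0.018 12.8 [-0.1  0.5  0.2] [ 0.2 -0.   0. ]
0.021 13.07 [-0.8 -0.   0.1] [ 0.2 -0.   0. ]
0.024 13.33 [ 0.1  0.4 -0.2] [ 0.2 -0.1  0. ]
0.027 13.6 [-0.1  0.3 -0. ] [ 0.2 -0.   0.1]
(0.027, True)
```

View pics/w4.png

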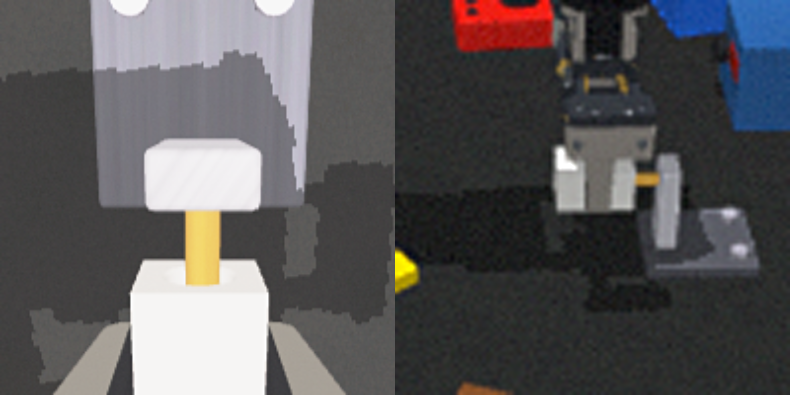

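No contact force down to 27 mm and the spacer hasn't slipped in the jaws, so this is the deep hole. I'll go 3 mm further for margin, draw off, lift, and find a tool-horizontal pose with tool x up.

```bash
python3 - <<'E'
from h import *
r.move_straight(tcp_for(.030),vel=.025);r.sleep(.2)
print(telemetry.sense()["wrist_force"])
r.move_straight(tcp_for(-.030),vel=.06)
p=tcp_for(-.05);p[2]=.30
r.move_straight(p,vel=.2)
q0=telemetry.sense()["joint_pos"]
for c in([.5,.05,.35],[.6,.05,.35],[.55,-.1,.35],[.5,.05,.45],[.65,-.1,.4]):
    for yaw in(-.6,-.3,0,.3,.6,1.2,-1.2):
        z=np.array([np.cos(yaw),np.sin(yaw),0]);x=np.array([0,0,1.]);R=np.column_stack([x,np.cross(z,x),z])
        q=r.solve_ik(c,R)
        if q is not None: print(c,yaw,np.round(q,2),np.abs(np.array(q)-q0).max())
print(np.round(q0,2),telemetry.sense()["t"])
E
```

```text
[ 0.41010109  0.47136906 -1.81678952]
[0.5, 0.05, 0.35] -0.6 [ 0.41 -0.28  2.41  4.39  1.1  -2.5 ] 4.385733706209709
[0.5, 0.05, 0.35] -0.3 [ 0.13 -0.72  2.67  4.03  0.56 -2.37] 4.025844975378129
[0.5, 0.05, 0.35] 0.6 [-0.98 -0.55  2.59  1.57  1.57 -0.47] 2.0956292340098477
[0.5, 0.05, 0.35] 1.2 [-0.84  0.1   2.07  1.29  1.96 -0.65] 2.279490892185194
[0.6, 0.05, 0.35] -0.6 [ 0.31 -0.03  2.2   4.3   1.04 -2.42] 4.295370954075508
[0.6, 0.05, 0.35] -0.3 [ 0.08 -0.29  2.42  3.79  0.67 -2.11] 3.7899905345529508
[0.6, 0.05, 0.35] 0 [-0.26 -0.48  2.55  2.63  0.56 -1.13] 2.756506446652582
[0.6, 0.05, 0.35] 0.3 [-0.57 -0.41  2.51  1.97  0.98 -0.65] 2.273822157203439
[0.6, 0.05, 0.35] 0.6 [-0.72 -0.17  2.33  1.71  1.36 -0.6 ] 2.2303942189178487
[0.6, 0.05, 0.35] 1.2 [-0.7   0.31  1.82  1.39  1.85 -0.58] 2.2106698205367197
[0.55, -0.1, 0.35] -0.6 [-0.14 -0.41  2.51  3.93  0.68 -2.23] 3.9256872826358817
[0.55, -0.1, 0.35] -0.3 [-0.54 -0.71  2.67  2.57  0.45 -1.05] 2.6730535316563526
[0.55, -0.1, 0.35] 0 [-0.92 -0.67  2.65  1.87  0.98 -0.5 ] 2.128185118873108
[0.55, -0.1, 0.35] 0.3 [-1.07 -0.35  
[... 173 characters left out ...]
 -0.61] 2.233741889932454
[0.5, 0.05, 0.45] 0.6 [-0.98 -0.76  2.48  1.57  1.58 -0.16] 1.7840012925096693
[0.5, 0.05, 0.45] 1.2 [-0.84 -0.06  2.01  1.39  2.01 -0.41] 2.0389455931238953
[0.65, -0.1, 0.4] -0.6 [-0.1  -0.17  2.22  4.02  0.67 -2.33] 4.019461586315125
[0.65, -0.1, 0.4] -0.3 [-0.37 -0.35  2.35  2.97  0.44 -1.42] 3.042856067825224
[0.65, -0.1, 0.4] 0 [-0.65 -0.34  2.35  2.07  0.77 -0.65] 2.2767428884959346
[0.65, -0.1, 0.4] 0.3 [-0.83 -0.17  2.21  1.78  1.18 -0.51] 2.1398355026114464
[0.65, -0.1, 0.4] 0.6 [-0.89  0.06  1.99  1.61  1.5  -0.48] 2.110082303433128
[0.65, -0.1, 0.4] 1.2 [-0.82  0.51  1.43  1.39  1.99 -0.41] 2.0372886805804065
[-0.13  0.08  1.52 -0.    1.55  1.63] 16.6917
```

```bash
python3 - <<'E'
from h import *
import threading
yaw=1.2;z=np.array([np.cos(yaw),np.sin(yaw),0]);x=np.array([0,0,1.]);R=np.column_stack([x,np.cross(z,x),z])
c=[.58,.03,.40]
q=r.solve_ik(c,R);print(np.round(q,2))
r.goto_joints(q);r.sleep(.5)
s=telemetry.sense();print(s["t"],s["tcp_pos"],np.round(s["eef_rot"],3),s["finger_gap"]*92,s["wrist_force"])
for n in("scene","side","wrist"):
    p=optics.camera(n);cv2.imwrite(f"pics/f_{n}.png",p["img"])
    G=s["tcp_pos"]-s["eef_rot"][:,2]*.014
    if n!="wrist":
        u,v=proj(p,G).astype(int);print(n,u,v);cv2.imwrite(f"pics/f_{n}c.png",cv2.resize(p["img"][max(0,v-60):v+60,max(0,u-60):u+60],(390,390),interpolation=cv2.INTER_CUBIC))
cv2.imwrite("pics/f_c.png",np.hstack([cv2.imread("pics/f_scenec.png"),cv2.imread("pics/f_sidec.png")]))
E
```

```text
[-0.75  0.21  1.83  1.39  1.91 -0.5 ]
19.0333 [0.57999926 0.03006857 0.40000114] [[ 0.     0.932  0.362]
 [ 0.    -0.362  0.932]
 [ 1.    -0.    -0.   ]] 35.863888834078445 [ 0.59082363 -0.83159065 -0.6504296 ]
scene 220 75
side 263 95
```

View pics/f_c.png

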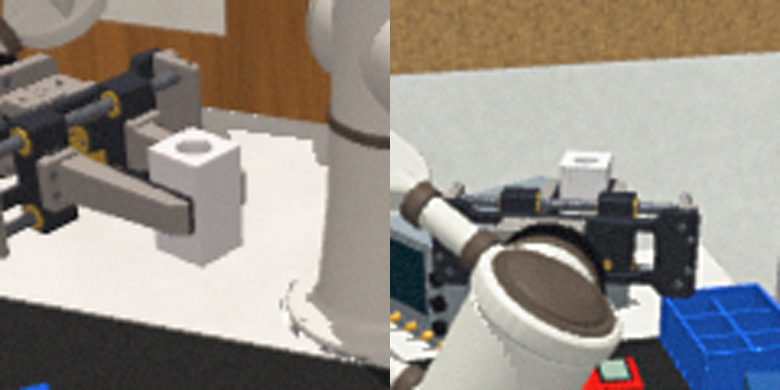

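View pics/f_scene.png

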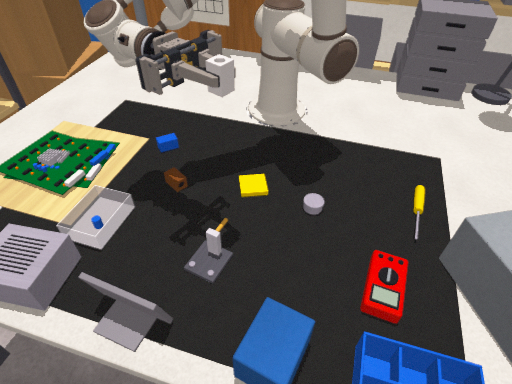

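View pics/f_wrist.png

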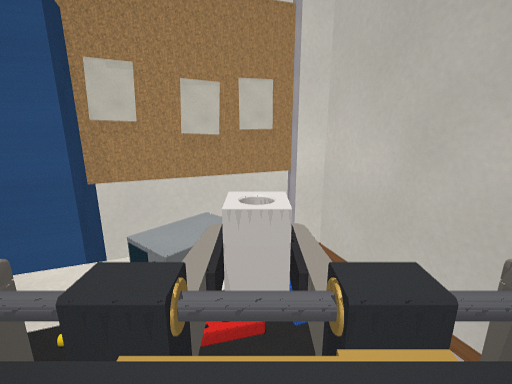

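The spacer is upright in the gripper with the tested hole up, at about 0.40 m and clear of everything. In the scene view the other things look unmoved: brown (176,180), blue (167,142), notes (253,185), tin (314,204), screwdriver, meter and tub. I'm handing in.

```bash
python3 - <<'E'
from h import *
s=telemetry.sense();print(s["t"],abs(s["joint_velocities"]).max(),s["finger_gap"]*92)
r.sign_off()
E
```

```text
19.1833 0.0013635496107487649 35.813072130348985
the job is handed in; nothing more can be done
```

The job is handed in at about 19 s of the 48 s allowed. The first end I tried turned out to be the deep hole, so no second try was needed. I picked up the white spacer, slipped that end 30 mm onto the brass pin, and drew it off. I then turned it so the hole faces straight up.

**Last checks:**
- **Pin test:** no force above about 1 N in the steps down to 27 mm. At 30 mm the sensor showed about -1.8 N vertically; I did not look into it, and it may have been a light touch.
- **Final pose:** the gripper is turned so the hole points straight up, to within the sensor's reading. The spacer's middle is about 0.40 m above the bench, the jaw gap is 35.8 mm on the 36 mm block, and the arm is still.
- **Other things:** by eye in the scene picture they are where they were; I did not measure this.

**Disagreement:** the overhead and side cameras put the pin tip up to 10 mm away from the wrist camera's position. I used the wrist view and confirmed the alignment in pictures before inserting.

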